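# Seat the whetstone under the sharpening bed's lip and hold it home

## Robot

A 6-joint arm with a two-finger parallel gripper is mounted at the origin on the work surface. World frame = base frame: x ahead of the robot, y to its left, z up, the work surface at z = 0. Lengths are in m, angles in rad, forces in N, time in s.
With the tool pointing down it reaches from about 0.325 to 0.775 m from the base axis. Payload 5.5 kg.
Tool frame: the origin (TCP) lies between the finger pads; the fingertips stand 8 mm ahead of it and the grasp point (between the pads) lies 11 mm behind it (tcp_to_tips is the distance from the TCP to the fingertips, in m); z points along the fingers, y is the line along which they close (so a half turn about z gives the same grasp; the last joint's range is limited). The gripper opens to 88 mm and grips with 3 to 60 N. Pads are 20 mm wide; open, the fingers measure 115 mm over their backs; the gripper's body (75 mm by 178 mm) begins 61 mm behind the grasp point.
Start: joints at [1.192, 0.091, 1.231, -0, 1.82, -0.057], TCP at [0.19, 0.569, 0.231] pointing down, gripper open.
Joint ranges: [-2.87, 2.87], [-0.86, 2.18], [0.17, 2.46], [-1.51, 4.65], [0.06, 2.69], [-2.65, 2.65]. Speed limits (rad/s): [2.57, 2.57, 3.01, 3.14, 3.14, 3.14].

## Interface

Orientations are given as a unit quaternion [w, x, y, z].
In Python, from bench import * gives the robot as it stands. Calls block until the motion is done:
- move_to(position, orientation): joint-space move of the TCP to a pose.
- move_l(position, speed=0.15, orientation=None): straight line of the TCP; orientation=None keeps the orientation; speed is the mean speed in m/s.
- movej(angles): joint-space move.
- gripper_open() and close(): open the fingers fully, or close them until they stop; the grip force is fixed at half the most.
- hold(seconds).
- inverse_kinematics(position, orientation): joint angles nearest the present ones, or None.
- state(): the state.
- get_image(name): name is "side" or "top"; returns a dict with "frame" (400x640x3 uint8, blue, green, red), "depth" (400x640 float32, m along the optical axis (not along the pixel's ray), 0 where there is no reading), "camera_matrix" (3x3 intrinsics, pixels), "view" (4x4, takes a point from world to camera coordinates). Camera axes: x right, y up, looking along -z (the intrinsics and any distortion apply to the point x, -y, -z); pixel columns grow to the right and rows downward; lengths in m; the calibration is good to about 2 mm. A picture is of the moment at which its call begins.
A pose or a line that the arm cannot do raises IKError and nothing moves.
- job_done(): hands the job in; it is judged then, once.
The state is a dict: "time": time; "joint_pos": joint angles; "dq": joint speeds; "joint_torque": joint torques, N m; "ee_pos": TCP position; "ee_rot": TCP orientation; "ft_force": force on the tool from outside, world axes, zero at the start; "moment": the same for the moment, N m; "finger_gap": finger opening in m; "finger_force": force on a finger pad.
Only numpy, scipy, OpenCV 4.12 (cv2) and the standard library are available. Lean on these libraries where they do the work, as an engineer would, in place of code of your own. Each camera call takes 0.05 s, during which the arm holds its last target. There are 200 camera calls.

## Task

Pull the plate-mounted whetstone straight out of the storage rack, where a spring catch grips its tongue, and lay it on the empty sharpening bed with the tongue facing the steel lip. Push the tongue in under the lip, against the sprung bar hidden there, until the stone butts squarely against the lip all across, and finish while still holding it pressed fully home: do not let go, or the spring pushes it out again. Leave the other loose things on the bench where they are.

Things in the scene. Friction and masses are not known exactly. Their poses are not given: they have to be found in the camera images.
- whetstone: The whetstone to move, loose, 0.4 kg: grey stone block 40 (x) x 110 (y) x 30 (z) mm on an aluminium plate 48 x 110 x 6 mm. Origin: centre of the plate's underside below the block. Stone sides at x = +-20 from z = 6 to 36 mm (grip here from above); +y face (shoulder) at y = 55. The plate's tongue, 40 wide, 6 thick, runs on to y = 78 with 2 mm side ears near its tip (44 over them).
- rack: Storage rack, fixed: dark board 100 (x) x 170 (y, -115 to 55) x 12 mm, steel lip bracket 64 wide, top 26 mm high. Origin: on the bench under the middle of the lip's front face; +y into the slot, z up. Stone starts with its plate on the board, tongue under the lip, shoulder at the lip, origin near (0, -55.5, 12) mm, axes parallel. It comes out along the rack's -y.
- rack_lip (a point): Middle of the rack lip's front lower edge, 21 mm above the bench; axes as the rack's. Below the lip two sprung rollers sit behind the ears of the tongue: a pull of 5 to 20 N along -y frees the stone within 10 mm; after 30 mm the tongue is clear of the lip and the stone can be lifted.
- bed: Sharpening bed, empty, fixed: lighter board 110 (x) x 200 (y, -140 to 60) x 12 mm with a like steel lip bracket, closed at the back. Origin: on the bench under the middle of the lip's front face; +y into the slot, z up. Home: stone lying on the board, axes parallel to the bed's (tongue to +y), stone origin at (0, -55, 12) mm, its shoulder touching the lip.
- bed_lip (a point): Middle of the bed lip's front lower edge, 21 mm above the bench; axes as the bed's. The lip is 5 mm thick (z 21 to 26 mm); the slot below it is 9 mm high above the board and 50 mm wide between the side cheeks.
- stop_bar (a joint): The sprung bar in the bed's slot: how far it is pushed in along the bed's +y, in m. 0 = free (the tongue's tip meets it 13 mm behind the lip's front face); about 0.010 when the stone is home; 0.016 = its limit. It pushes back with about 3 N at 0 and 7.5 N at home. A thin pin on it shows out of the back of the bracket.
- spare_stone: Bystander: a bare whetstone with no plate and no tongue, 55 x 170 x 28 mm, lying loose. Origin: centre of its underside.
- rubbing_block: Bystander: small pale rubbing block 50 x 30 x 22 mm, loose between bed and rack. Origin: centre of its underside.
- water_cup: Bystander: white cup, 76 mm across, 75 mm high, loose. Origin: centre of its underside.
- oil_jar: Bystander: amber jar, 56 mm across, 75 mm high, loose. Origin: centre of its underside.
- brush: Bystander: a hand brush lying loose, along its own x.
- wedge: Bystander: light wooden wedge block 30 x 90 x 14 mm, loose. Origin: centre of its underside.
- blade: Bystander: a knife lying loose, along its own y: handle 110 mm to -y, blade 150 mm to +y, 18 mm high. Origin: at the handle's blade end, on the bench.
Not all that is in view belongs to the job. What is shaped like the whetstone but black or turquoise is not meant.

How it is judged:
By the outcome, as a careful person would: the job done as asked, in the order asked, and still so for the second after the job is handed in, while the arm keeps its last pose, push and grip.
It also fails if it takes over 42 s, if anything falls off the work surface, if the arm or the gripper's body presses on something with over 40 N, if the wrist force passes 120 N, or if a joint passes its speed limit or range.

## Working session

There is one attempt and no reset: what is moved stays moved. The work goes in short steps, each a Python script; the robot and the scene stay as the last script left them, time stands still between calls to the robot, and variables do not carry over. Pictures are saved under pics/ and viewed, at most 10 in all, crops included, and the job is handed in when it is done.

```bash
ls; mkdir -p pics
python3 - <<'E'
from bench import *
import cv2,numpy as np
for n in("side","top"):
    d=get_image(n);cv2.imwrite(f"pics/{n}0.png",d["frame"]);np.savez(f"{n}0.npz",**d)
    print(n,d["camera_matrix"].tolist(),d["view"].round(4).tolist(), [k for k in d])
print(state())
E
```

```text
pics
side [[387.8357599021895, 0.0, 323.71278629459687], [0.0, 387.8357599021895, 194.14633556449962], [0.0, 0.0, 1.0]] [[0.9967, -0.0799, 0.0138, -0.4738], [0.0472, 0.7105, 0.7021, -0.1158], [-0.0658, -0.6991, 0.712, -0.982], [0.0, 0.0, 0.0, 1.0]] ['frame', 'depth', 'camera_matrix', 'view']
top [[448.75824150757154, 0.0, 325.03012138954034], [0.0, 448.75824150757154, 204.39927413667058], [0.0, 0.0, 1.0]] [[0.0207, -0.9996, 0.0175, 0.0266], [0.9913, 0.0228, 0.1293, -0.5044], [-0.1297, 0.0147, 0.9914, -1.1848], [0.0, 0.0, 0.0, 1.0]] ['frame', 'depth', 'camera_matrix', 'view']
{'time': 0.1, 'joint_pos': array([ 1.19229327e+00,  9.17850329e-02,  1.23176728e+00,  1.31310073e-05,
        1.81977143e+00, -5.67491392e-02]), 'dq': array([ 0.00018543, -0.00041759, -0.00215719,  0.00085187,  0.00069091,
        0.00053939]), 'joint_torque': array([ 1.54977417e-03, -4.47852159e+01, -4.07571280e+01,  7.00106425e-02,
        2.83817074e-02, -1.40808183e-04]), 'ee_pos': array([0.18967376, 0.56897364, 0.22961803]), 'ee_rot': array([-1.93095313e-04,  1.60182253e-01,  9.87087077e-01, -8.43751125e-04]), 'ft_force': array([-0.18947427, -0.44575136, -0.11583333]), 'moment': array([-0.03065071,  0.02930372,  0.04318378]), 'finger_force': 0.0, 'finger_gap': 0.08792768700626734}
```

View pics/top0.png

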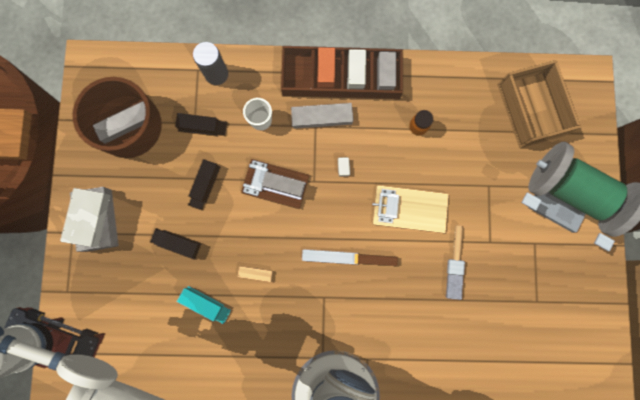

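View pics/side0.png

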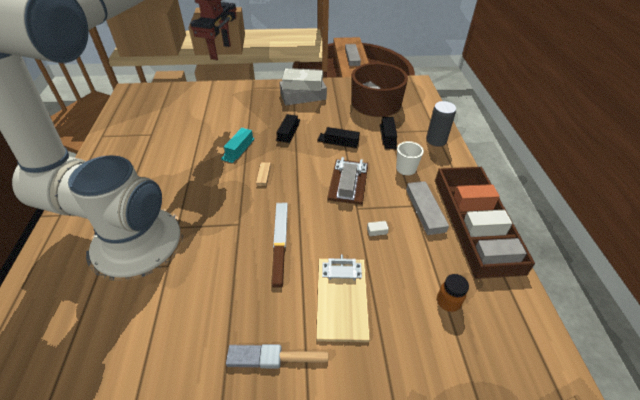

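```bash
cat > h.py <<'E'
import cv2,numpy as np
def ray(d,px,z):
    "pixels (N,2) onto world plane z"
    K,V=d["camera_matrix"],d["view"]; px=np.atleast_2d(px).astype(float)
    c=np.c_[(px-K[:2,2])/K[0,0],np.ones(len(px))]*[1,-1,-1]
    R,t=V[:3,:3],V[:3,3]; o=-R.T@t; w=c@R
    return o+w*((z-o[2])/w[:,2])[:,None]
def proj(d,P):
    K,V=d["camera_matrix"],d["view"]; c=np.atleast_2d(P)@V[:3,:3].T+V[:3,3]
    return np.c_[c[:,0]/-c[:,2],-c[:,1]/-c[:,2]]*K[0,0]+K[:2,2]
def big(m):
    return max(cv2.findContours(m,cv2.RETR_EXTERNAL,cv2.CHAIN_APPROX_NONE)[0],key=cv2.contourArea)
def rect(d,m,off,z):
    "min-area rectangle in world on plane z: centre, size, long-axis angle"
    w=ray(d,big(m)[:,0]+off,z)[:,:2]
    r=cv2.minAreaRect((w*1000).astype(np.float32)); b=cv2.boxPoints(r)
    return np.array(r[0])/1000,r[1],b.round(0)
E
python3 - <<'E'
from h import *
d=np.load("top0.npz");f=d["frame"];s=np.load("side0.npz")
a=cv2.resize(f[150:215,230:320],None,fx=6,fy=6,interpolation=cv2.INTER_CUBIC)
b=cv2.resize(f[180:240,365:455],None,fx=3,fy=3,interpolation=cv2.INTER_CUBIC)
c=cv2.resize(s["frame"][150:210,320:380],None,fx=4,fy=4,interpolation=cv2.INTER_CUBIC)
im=np.zeros((400,800,3),np.uint8);im[:390,:540]=a;im[:180,540:800]=b[:,:260];im[160:400,560:800]=c
cv2.imwrite("pics/crop.png",im)
for n,d in(("top",d),("side",s)):
    f=d["frame"];hsv=cv2.cvtColor(f,cv2.COLOR_BGR2HSV)
    x,y,X,Y=(365,178,455,238) if n=="top" else(305,245,380,345)
    h=hsv[y:Y,x:X]; m=cv2.inRange(h,(18,60,190),(35,160,255))
    m=cv2.morphologyEx(m,cv2.MORPH_OPEN,np.ones((3,3)));print(n,"bed",rect(d,m,(x,y),.012))
    x,y,X,Y=(235,150,320,213) if n=="top" else(320,150,378,210)
    h=hsv[y:Y,x:X]; m=cv2.inRange(h,(0,0,60),(180,60,175));m=cv2.morphologyEx(m,cv2.MORPH_OPEN,np.ones((3,3)))
    print(n,"stone",rect(d,m,(x,y),.048))
    m=cv2.inRange(h,(0,60,20),(25,255,115));m=cv2.morphologyEx(m,cv2.MORPH_CLOSE,np.ones((3,3)));print(n,"rack",rect(d,m,(x,y),.012))
E
```

```text
top bed (array([ 0.50011707, -0.19900809]), (201.22146606445312, 110.31050872802734), array([[ 436., -294.],
       [ 545., -304.],
       [ 565., -104.],
       [ 455.,  -94.]], dtype=float32))
top stone (array([0.55501093, 0.15173062]), (112.15465545654297, 46.27058029174805), array([[519., 103.],
       [564.,  92.],
       [591., 201.],
       [546., 212.]], dtype=float32))
top rack (array([0.55545746, 0.15147934]), (124.99993133544922, 96.77886962890625), array([[493., 103.],
       [587.,  79.],
       [618., 200.],
       [524., 224.]], dtype=float32))
side bed (array([ 0.50005615, -0.20086398]), (200.23719787597656, 110.44535064697266), array([[ 435., -295.],
       [ 545., -306.],
       [ 565., -107.],
       [ 455.,  -96.]], dtype=float32))
side stone (array([0.55586945, 0.13153281]), (142.9194793701172, 57.90267562866211), array([[514.,  67.],
       [571.,  56.],
       [597., 197.],
       [540., 207.]], dtype=float32))
side rack (array([0.55193079, 0.13588293]), (162.1162567138672, 99.43206024169922), array([[484.,  69.],
       [581.,  45.],
       [620., 203.],
       [523., 227.]], dtype=float32))
```

View pics/crop.png

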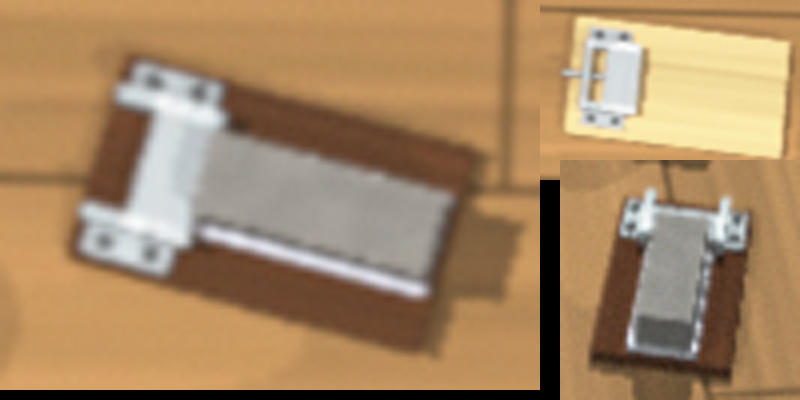

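Candidates in the top view: grey stone on a plate in the rack (285,186), bare spare stone (322,115), black ones (200,125), (204,184) and (176,243), turquoise one (204,305), and grey ones in the box and basket (387,70), (120,123). The rack stone at (285,186) fits. The crop shows its bright plate edge on the dark board, with its end under the steel lip at (255,178). The empty light bed is at (410,208), with its lip edge at about x=398.

```bash
cat >> h.py <<'E'
def down(yaw,flip=0):
    "tool down, tool y along world angle yaw (+pi if flip)"
    t=(yaw+np.pi/2)/2+(np.pi/2 if flip else 0); return np.array([0,np.cos(t),np.sin(t),0])
E
python3 - <<'E'
from h import *
from bench import *
d=np.load("top0.npz")
u=np.array([[205,135],[450,192],[425,275],[200,225]])
p=ray(d,(u+.5)/6-.5+[230,150],.048)[:,:2];print(p.round(4),p.mean(0),np.linalg.norm(p-np.roll(p,1,0),axis=1))
for a,b in((0,1),(3,2)):
    v=p[a]-p[b];print("yaw",-np.arctan2(v[0],v[1]))
l=ray(d,(np.array([[100,45],[96,110]])+.5)/3-.5+[365,180],.026);print("lip",l.round(4),l.mean(0))
m=ray(d,[[344,166]],.022);print("block",m)
for x,y,z,w in((.556,.152,.2,-.245),(.556,.152,.028,-.245),(.50,-.215,.03,-.098)):
  for fl in(0,1): print(fl,inverse_kinematics([x,y,z],down(w,fl)))
E
```

```text
[[0.5857 0.2049]
 [0.5623 0.0942]
 [0.5244 0.1044]
 [0.5447 0.2056]] [0.55429755 0.15225488] [0.04103047 0.11313974 0.03925965 0.10320595]
yaw -0.2080752291611799
yaw -0.1976672804715709
lip [[ 0.536  -0.162   0.026 ]
 [ 0.4762 -0.1584  0.026 ]] [ 0.50612749 -0.1602086   0.026     ]
block [[ 0.61347037 -0.01284323  0.022     ]]
0 [ 2.07839887e-01  2.32840394e-02  1.35517696e+00 -4.44089210e-16
  1.76313165e+00  4.52839887e-01]
1 None
0 [ 2.07839887e-01  8.42412806e-02  1.59932787e+00 -4.44089210e-16
  1.45802350e+00  4.52839887e-01]
1 None
0 [-4.68608265e-01 -2.80125185e-03  1.68512047e+00 -4.44089210e-16
  1.45927344e+00 -3.70608265e-01]
1 None
```

Run:
```python
from h import *
from bench import *
d=np.load("top0.npz")
u=np.array([[125,60],[485,150],[430,350],[75,255]])
p=ray(d,(u+.5)/6-.5+[230,150],.012)[:,:2];print(p.round(4),np.linalg.norm(p-np.roll(p,1,0),axis=1))
for a,b in((0,1),(3,2)):
    v=p[a]-p[b];print("yaw",-np.arctan2(v[0],v[1]))
w=p[0]-p[3];print("yaw",np.arctan2(w[1],w[0])); w=p[1]-p[2];print("yaw",np.arctan2(w[1],w[0]))
c=p.mean(0);print("stone from board",c-.0255*np.array([.2377,.9713]))
s=np.load("side0.npz");x,y=320,150
h=cv2.cvtColor(s["frame"],cv2.COLOR_BGR2HSV)[y:210,x:378]
m=cv2.inRange(h,(0,60,20),(25,255,115));m=cv2.morphologyEx(m,cv2.MORPH_CLOSE,np.ones((15,15)))
ap=cv2.approxPolyDP(cv2.convexHull(big(m)),4,True)[:,0]+[x,y];print("side",ap.tolist(),ray(s,ap,.012)[:,:2].round(3).tolist())
# depth-based stone top: points with world z 43..53mm
for n,d in(("top",d),("side",s)):
    K,V=d["camera_matrix"],d["view"];v,u=np.mgrid[:400,:640];z=d["depth"]
    c=np.stack([(u-K[0,2])/K[0,0]*z,-(v-K[1,2])/K[0,0]*z,-z],-1);w=(c-V[:3,3])@V[:3,:3]
    k=(abs(w[...,2]-.048)<.006)&(abs(w[...,0]-.555)<.06)&(abs(w[...,1]-.152)<.09)&(z>0)
    P=(w[k]*1000).astype(np.float32);r=cv2.minAreaRect(P[:,:2]);b=cv2.boxPoints(r);e=P[:,:2]-P[:,:2].mean(0);vv=np.linalg.svd(e,full_matrices=False)[2][0]
    print(n,len(P),np.median(P,0),P[:,:2].mean(0),r,"yaw",-np.arctan(vv[0]/vv[1]))
```

```text
[[0.6275 0.2478]
 [0.589  0.0797]
 [0.4951 0.1026]
 [0.5354 0.2669]] [0.09409095 0.17249402 0.09669343 0.16918136]
yaw -0.22494822289489505
yaw -0.24039606331094032
yaw -0.20404530729312131
yaw -0.2390780392154844
stone from board [0.55569112 0.14948164]
side [[334, 169], [366, 172], [362, 209], [331, 209], [320, 199]] [[0.524, 0.223], [0.618, 0.203], [0.584, 0.056], [0.5, 0.061], [0.473, 0.101]]Traceback (most recent call last):
  File "<stdin>", line 19, in <module>
cv2.error: OpenCV(4.12.0) /io/opencv/modules/imgproc/src/convhull.cpp:143: error: (-215:Assertion failed) total >= 0 && (depth == CV_32F || depth == CV_32S) in function 'convexHull'
```

```bash
cat >> h.py <<'E'
def rep(tag,s): print(tag,"t%.1f"%s["time"],"pos",s["ee_pos"].round(4),"F",s["ft_force"].round(1),"M",s["moment"].round(2),"gap %.4f ff %.1f"%(s["finger_gap"],s["finger_force"]),flush=True)
E
python3 - <<'E'
from h import *
from bench import *
q=down(-.233)
move_to([.555,.151,.13],q); rep("above",state())
move_l([.555,.151,.028],.12); rep("down",state())
d=get_image("side");cv2.imwrite("pics/g.png",cv2.resize(d["frame"][100:250,270:430],None,fx=4,fy=4))
close(); rep("closed",state())
hold(.2); rep("held",state())
E
```

```text
above t2.1 pos [0.5549 0.1519 0.1303] F [-0.2  0.5  0.2] M [0.02 0.04 0.  ] gap 0.0876 ff 0.0
down t3.1 pos [0.5556 0.1512 0.0291] F [-0.4  0.5  0.6] M [-0.07  0.09  0.02] gap 0.0878 ff 0.0
closed t4.0 pos [0.5552 0.1509 0.028 ] F [ 2.1  0.4 -0.7] M [-0.07 -0.17 -0.19] gap 0.0398 ff 29.9
held t4.2 pos [0.5552 0.1509 0.028 ] F [ 1.8 -0.1 -1.5] M [-0.08 -0.34 -0.25] gap 0.0396 ff 29.9
```

View pics/g.png

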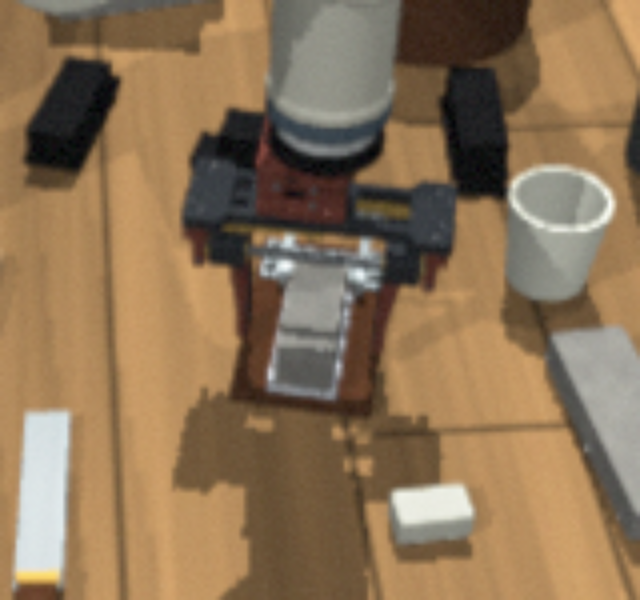

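The picture shows the gripper over the rack with the stone between the fingers at crop (310,310). The gap is 39.8 mm, so the grip is good, and I'll pull it out now.

Run:
```python
from h import *
from bench import *
w=.238; v=np.array([np.sin(w),np.cos(w),0]); p0=np.array([.555,.151,.0283])
for s in(.003,.006,.010,.018,.042):
    move_l(p0-v*s,.05,down(-w)); rep(s,state())
move_l(p0-v*.042+[0,0,.06],.1); hold(.2);rep("lift",state())
d=get_image("side");cv2.imwrite("pics/l.png",cv2.resize(d["frame"][100:250,270:430],None,fx=4,fy=4))
```

```text
0.003 t4.4 pos [0.5542 0.1484 0.0282] F [ 1.9  2.9 -3.3] M [ 0.47 -0.37 -0.17] gap 0.0400 ff 29.9
0.006 t4.7 pos [0.5531 0.1442 0.028 ] F [-0.1 -3.2 -0.6] M [-0.37  0.05  0.  ] gap 0.0399 ff 29.9
0.01 t4.9 pos [0.5523 0.1406 0.028 ] F [ 0.3 -2.5 -2.6] M [-0.42 -0.   -0.07] gap 0.0400 ff 29.9
0.018 t5.2 pos [0.5504 0.1331 0.028 ] F [ 0.5 -0.3 -3.8] M [-0.14  0.09  0.05] gap 0.0400 ff 29.9
0.042 t5.9 pos [0.5451 0.11   0.0284] F [-0.4  1.4 -4.7] M [-0.09  0.12  0.02] gap 0.0398 ff 29.9
lift t6.8 pos [0.5445 0.1101 0.0872] F [-1.   0.1 -4.7] M [-0.07  0.09 -0.05] gap 0.0396 ff 29.9
```

View pics/l.png

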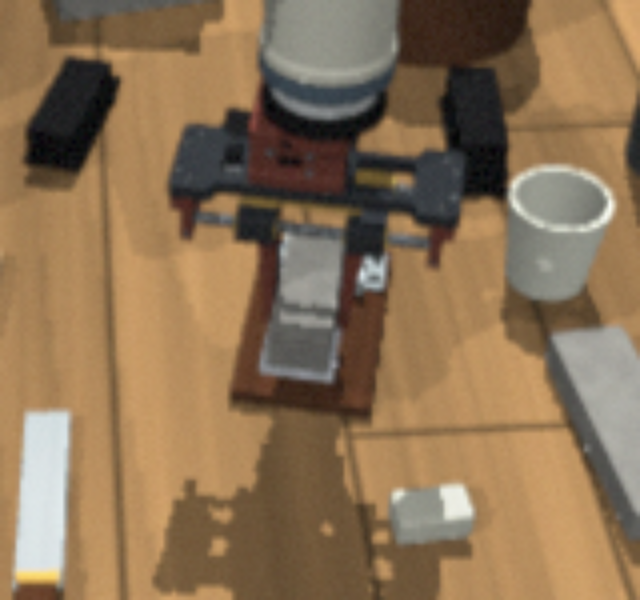

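The stone came free and hangs level in the gripper at crop (300,310), with its plate end at (300,370). Now I'll carry it to the bed.

```bash
cat >> h.py <<'E'
BW=.098; BV=np.array([np.sin(BW),np.cos(BW),0]); BO=np.array([.505,-.160,0])
def bp(s,z,lat=0): return BO+BV*s+np.array([BV[1],-BV[0],0])*lat+[0,0,z]
E
python3 - <<'E'
from h import *
from bench import *
p=np.array(state()["ee_pos"])
move_to(bp(-.098,.10),down(-BW)); hold(.3);rep("above",state())
move_l(bp(-.098,.034),.1);hold(.2);rep("low",state())
for n in("top","side"):
    d=get_image(n);np.savez(f"{n}1.npz",**d)
    x,y=(360,165) if n=="top" else(290,225)
    cv2.imwrite(f"pics/{n}1.png",cv2.resize(d["frame"][y:y+100,x:x+120],None,fx=5,fy=5,interpolation=cv2.INTER_CUBIC))
a=cv2.imread("pics/top1.png");b=cv2.imread("pics/side1.png")
cv2.imwrite("pics/b1.png",cv2.resize(np.hstack([a,b]),(800,334)))
E
```

```text
above t8.6 pos [ 0.4957 -0.2569  0.1   ] F [ 0.1 -0.2 -5.2] M [-0.11  0.06 -0.03] gap 0.0398 ff 29.9
low t9.6 pos [ 0.4959 -0.2578  0.035 ] F [-0.5  0.3 -4.4] M [-0.1   0.08 -0.03] gap 0.0397 ff 29.9
```

View pics/side1.png

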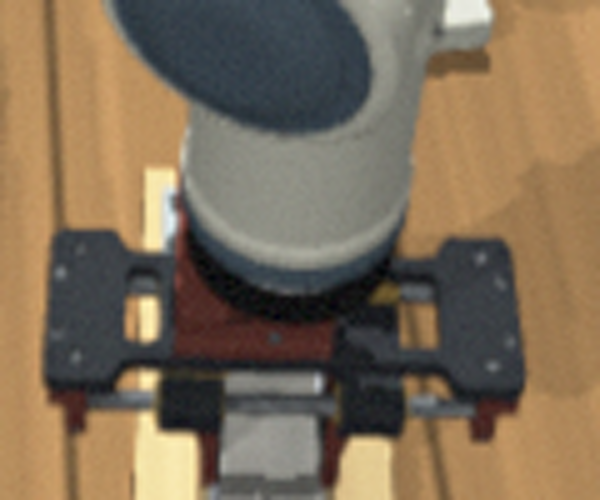

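The side view shows the stone over the bed at crop (270,440), with light board visible on both sides. The arm hides the lip, so I'll continue by force.

Run:
```python
from h import *
from bench import *
for z in(.030,.0285,.0278):
    move_l(bp(-.098,z),.05);hold(.1);rep(z,state())
    if state()["ft_force"][2]>-1.5: break
for s in(-.085,-.078,-.072,-.068,-.064,-.061,-.059):
    move_l(bp(s,z),.05);hold(.1);t=state();rep(s,t)
    if abs(t["ft_force"]@BV)>12 or abs(t["ft_force"][0])>8: break
```

```text
0.03 t10.0 pos [ 0.4953 -0.2575  0.0298] F [ 0.6 -0.1 -3.9] M [-0.11  0.04  0.03] gap 0.0400 ff 29.9
0.0285 t10.4 pos [ 0.4954 -0.2575  0.0285] F [ 0.2  0.5 -5.4] M [-0.11  0.07  0.03] gap 0.0399 ff 29.9
0.0278 t10.7 pos [ 0.4956 -0.2576  0.028 ] F [ 0.4 -0.8 -2.1] M [-0.05  0.05 -0.02] gap 0.0399 ff 29.9
-0.085 t11.2 pos [ 0.4969 -0.2441  0.028 ] F [ 1.6  2.6 -2. ] M [ 0.18  0.07 -0.08] gap 0.0401 ff 29.9
-0.078 t11.6 pos [ 0.4975 -0.2372  0.028 ] F [ 0.3  2.2 -0.3] M [ 0.33  0.2  -0.05] gap 0.0397 ff 29.9
-0.072 t12.0 pos [ 0.4981 -0.2314  0.028 ] F [0.5 1.1 0.7] M [ 0.15  0.18 -0.04] gap 0.0402 ff 29.9
-0.068 t12.3 pos [ 0.4984 -0.2277  0.028 ] F [-0.6 -1.1 -0.1] M [-0.17  0.17 -0.02] gap 0.0399 ff 29.9
-0.064 t12.7 pos [ 0.4988 -0.2243  0.028 ] F [-0.1 -4.9 -0.3] M [-0.92  0.14  0.04] gap 0.0400 ff 29.9
-0.061 t13.0 pos [ 0.4991 -0.2215  0.028 ] F [-0.9 -5.2 -0.3] M [-0.9   0.17  0.01] gap 0.0398 ff 29.9
-0.059 t13.4 pos [ 0.4992 -0.2198  0.028 ] F [-0.2 -7.7 -0.7] M [-1.14  0.16  0.08] gap 0.0401 ff 29.9
```

Run:
```python
from h import *
from bench import *
for s in np.arange(-.057,-.044,.001):
    move_l(bp(s,.0278),.03);hold(.15);t=state();rep(round(s,4),t)
    if abs(t["ft_force"]@BV)>20 or abs(t["ft_force"][0])>8: break
```

```text
-0.057 t13.8 pos [ 0.4994 -0.2181  0.028 ] F [-0.3 -8.4 -0.9] M [-1.27  0.12  0.06] gap 0.0398 ff 29.9
-0.056 t14.2 pos [ 0.4994 -0.2176  0.0281] F [-0.8 -9.7 -0.2] M [-1.54  0.17  0.1 ] gap 0.0400 ff 29.9
-0.055 t14.6 pos [ 0.4995 -0.2175  0.0282] F [ -0.6 -12.   -1.6] M [-2.03  0.21  0.16] gap 0.0396 ff 29.9
-0.054 t15.0 pos [ 0.4995 -0.2174  0.0284] F [ -1.6 -15.8  -1. ] M [-2.56  0.28  0.24] gap 0.0399 ff 29.9
-0.053 t15.4 pos [ 0.4996 -0.2173  0.0286] F [ -1.2 -18.   -1.2] M [-3.03  0.35  0.19] gap 0.0398 ff 29.9
-0.052 t15.8 pos [ 0.4998 -0.2171  0.0288] F [ -1.9 -20.5  -1.5] M [-3.45  0.31  0.18] gap 0.0395 ff 29.9
```

Run:
```python
from h import *
from bench import *
for w in(.098,.09,.082,.074,.082,.09):
    move_l(bp(-.054,.0275),.03,down(-w));hold(.3)
    m=[];f=[];
    for _ in range(4): t=state();m.append(t["moment"]);f.append(t["ft_force"]);hold(.05)
    print(w,np.mean(m,0).round(3),np.mean(f,0).round(1));
rep("",t)
d=get_image("top");x,y=345,165
cv2.imwrite("pics/t2.png",cv2.resize(d["frame"][y:y+90,x:x+120],None,fx=6,fy=6,interpolation=cv2.INTER_CUBIC))
```

```text
0.098 [-2.364  0.237  0.058] [ -1.2 -14.3   0.2]
0.09 [-2.362 -0.088 -0.169] [  0.9 -14.2  -0.9]
0.082 [-2.373 -0.279 -0.49 ] [  1.9 -14.5  -0.9]
0.074 [-2.437 -0.465 -0.645] [  3.5 -14.5  -2. ]
0.082 [-2.393 -0.26  -0.329] [  2.  -13.9  -1.4]
0.09 [-2.374  0.01  -0.034] [  0.6 -14.4  -0.9]
 t20.2 pos [ 0.5002 -0.2172  0.0285] F [  0.2 -14.5  -1.8] M [-2.39  0.02 -0.02] gap 0.0398 ff 30.0
```

View pics/t2.png

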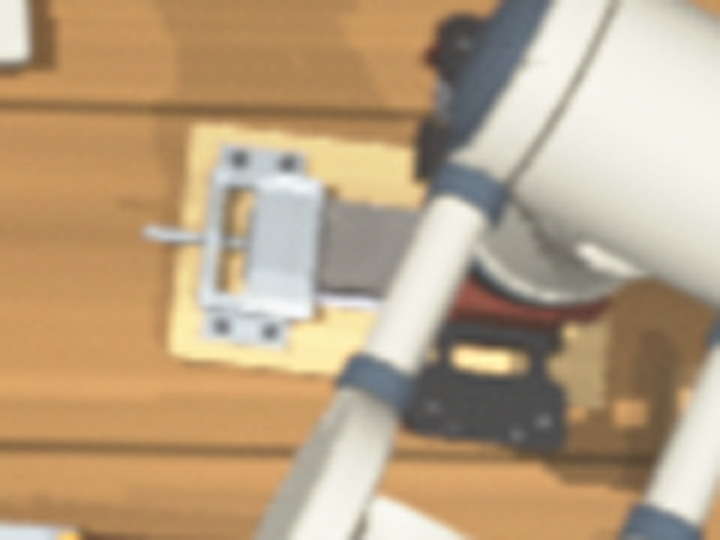

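Run:
```python
from h import *
from bench import *
from scipy.spatial.transform import Rotation as R
def ax():
    q=np.array(state()["ee_rot"]);M=R.from_quat(q[[1,2,3,0]]).as_matrix()
    return M[:,2].round(4),M[:,1].round(4)
print(ax())
move_l(bp(-.054,.0268),.03,down(-.093));hold(.3);rep("",state());print(ax())
```

```text
(array([ 0.0021, -0.0066, -1.    ]), array([ 0.9958, -0.0917,  0.0027]))
 t20.9 pos [ 0.5002 -0.2171  0.0282] F [  0.5 -12.9   1.8] M [-2.04  0.1  -0.07] gap 0.0399 ff 30.0
(array([ 0.0023, -0.0063, -1.    ]), array([ 0.9955, -0.0947,  0.0028]))
```

Run:
```python
from h import *
from bench import *
from scipy.spatial.transform import Rotation as R
q=down(-.093);r=R.from_rotvec([.0065,.0022,0])*R.from_quat(q[[1,2,3,0]]);q=r.as_quat()[[3,0,1,2]]
move_l(bp(-.0535,.0265),.03,q);hold(.4)
t=state();M=R.from_quat(np.array(t["ee_rot"])[[1,2,3,0]]).as_matrix();rep("",t);print(M[:,2].round(4),M[:,1].round(4))
hold(1);t=state();rep("",t)
for n in("top","side"):
    d=get_image(n);x,y=(345,165) if n=="top" else(290,205)
    cv2.imwrite(f"pics/{n}3.png",cv2.resize(d["frame"][y:y+90,x:x+120],None,fx=6,fy=6,interpolation=cv2.INTER_CUBIC))
```

```text
t21.5 pos [ 0.5003 -0.2172  0.028 ] F [  0.1 -14.9   1.4] M [-2.54  0.12 -0.09] gap 0.0398 ff 30.0
[ 2.e-04 -9.e-04 -1.e+00] [ 9.955e-01 -9.480e-02  3.000e-04]
 t22.5 pos [ 0.5002 -0.2172  0.0279] F [  0.  -15.5   1.6] M [-2.5   0.13 -0.06] gap 0.0397 ff 30.0
```

View pics/top3.png

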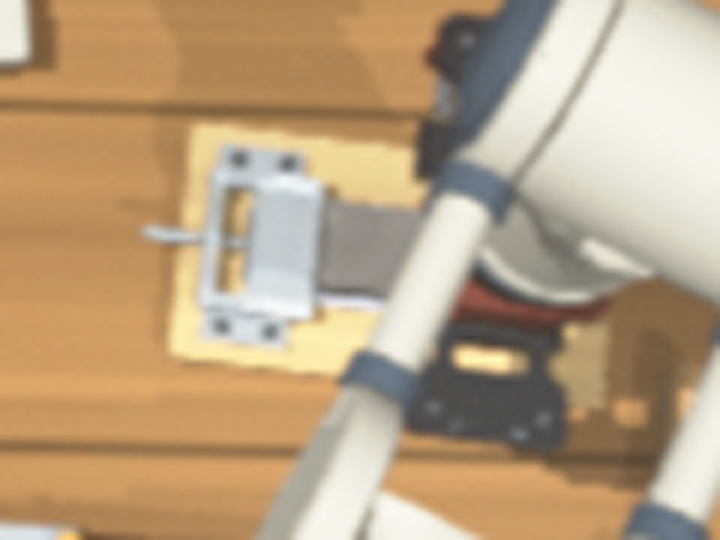

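The top view shows the stone's shoulder against the lip along its whole edge at crop x≈322. The stop-bar pin reaches out to (145,233). The tool is level, the push holds steady at 15 N (above the 7.5 N spring), and Mz is about 0.

```bash
python3 -c "
from bench import *
print(job_done())"
```

```text
the job is handed in; nothing more can be done
None
```

I pulled the whetstone from the rack, laid it on the bed and pushed its tongue under the lip. I handed it in at about 22.5 s, still gripped and pressed home at about 15 N; the last top view and the force readings suggest its shoulder sits square on the lip.

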